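Clear the cutting mat and set out ink and pen tin for inking

TASK

First put the pen tin on the sloping copy stand: lying flat on it lengthwise up the slope, its lower end down on the ledge, straight, and midway between the marker pack and the pencil case. Then take the ink bottle with the dropper top out of the ink tray and stand it upright on the cutting mat exactly midway between the mug and the brush pot, in line with them. Keep the ink bottle upright all the way and leave everything else where it is.

Things in the scene. Friction and masses are not known exactly. Their poses are not given: they have to be found in the camera images.
- tin: flat aluminium pen tin, 150 x 50 x 24 mm (x, y, z), rounded edges, about 0.16 kg. Origin: centre of its underside. At the start it lies on the cutting mat across the gap between mug and brush pot, its x axis roughly square to their line. Either end may go down on the ledge.
- deck: sloping board of the fixed wooden copy stand, tilted 30 degrees, roughly facing the robot; 280 mm wide, 195 mm up the slope. Origin: middle of its lower edge, on the surface, at the ledge, 35 mm above the table; x runs up the slope, y along the ledge (to the left seen from the robot), z off the surface. The ledge runs the full width below x = 0, 10 mm thick, rising 12 mm above the surface.
- marker_pack: cardboard marker pack, 50 mm wide, 130 mm long, 30 mm thick, loose, lying lengthwise up the slope on the board with its lower end on the ledge; the left one of the two. Origin: middle of its lower end's bottom edge, on the board's surface at the ledge. Its frame is not tilted: z is vertical, y runs along the ledge to the left. Where it lies along the ledge varies.
- pencil_case: dark wooden pencil case, 36 mm wide, 110 mm long, 34 mm thick, loose, lying likewise to the right of the marker pack; origin and axes as for the marker pack. The clear gap between the two is 120 mm and its middle lies 85 mm to the right of the marker pack's origin, 78 mm to the left of the pencil case's.
- dropper_ink: ink bottle with a dropper top, 100 mm tall, 0.13 kg, standing in the tray among two others: amber glass body 44 mm in diameter up to 46 mm, shoulder, black collar 26 mm in diameter from 52 to 74 mm, rubber bulb 16 mm in diameter above. Origin: centre of its underside, z up.
- flat_ink_a: ink bottle with the same body but a low flat cap 30 mm in diameter, 64 mm tall. Origin: centre of its underside. Stays in the tray.
- flat_ink_b: another just like flat_ink_a. The three bottles stand in one row 60 mm apart in any order.
- tray: fixed low black ink tray, 188 x 62 mm (x, y), rim 13 mm high, floor 4 mm thick; the row of bottles runs along its x axis. Origin: centre of its underside.
- mat: fixed dark cutting mat, 340 x 220 mm (x, y), 3 mm thick. Origin: centre of its underside. The mug and the brush pot stand on its x axis, one 110 mm to either side of the origin, which is the midpoint between them.
- mug: white mug, 76 mm in diameter, 92 mm high, with a handle on its own +y side. Origin: centre of its underside.
- brush_pot: steel pot, 76 mm in diameter, 100 mm high, brushes in it up to 170 mm above its foot, within its width. Origin: centre of its underside.
- water_bottle: closed clear water bottle, 64 mm in diameter, 200 mm tall, beyond the tray. Origin: centre of its underside.
- tape: roll of paper tape lying flat, 90 mm in diameter, 22 mm high, between robot and tray. Origin: centre of its underside.
Mind the look-alikes: they are no part of the job. Of the things that look like the tin, the smaller one is meant.

How it is judged:
By the outcome, as a careful person would: the job done as asked, in the order asked, and still so for the second after the job is handed in, with the robot touching nothing.
It also fails if it takes over 56 s, if anything falls off the work surface, if the arm or the gripper's body presses on something with over 40 N, if the wrist force passes 120 N, or if a joint passes its speed limit or range.

ROBOT

A 6-joint arm with a two-finger parallel gripper is mounted at the origin on the work surface. World frame = base frame: x ahead of the robot, y to its left, z up, the work surface at z = 0. Lengths are in m, angles in rad, forces in N, time in s.
With the tool pointing down it reaches from about 0.275 to 0.85 m from the base axis. Payload 5.2 kg.
Tool frame: the origin (TCP) lies at the very end of the fingers, on their centre line; the grasp point (between the pads) lies 19 mm behind it (ctrl.grasp_offset is the distance from the TCP to the grasp point, in m); z points along the fingers, y is the line along which they close (so a half turn about z gives the same grasp; the last joint's range is limited). The gripper opens to 85 mm and grips with 20 to 120 N. Pads are 22 mm wide; open, the fingers measure 114 mm over their backs; the gripper's body (76 mm by 85 mm) begins 54 mm behind the grasp point. The pads swing forward as they close: fully open they stand 13 mm farther back than shut.
Start: joints at [-1.526, 0.259, 1.535, -0, 1.348, -0.203], TCP at [0.135, -0.533, 0.231] pointing down, gripper open.
Joint ranges: [-3.14, 3.14], [-0.91, 2.08], [0.19, 2.58], [-1.22, 4.36], [0.22, 2.71], [-3.12, 3.12]. Speed limits (rad/s): [2.57, 2.57, 3.14, 3.14, 3.14, 3.14].

INTERFACE

Orientations are given as a 3x3 rotation matrix whose columns are the frame's x, y, z axes.
In Python, from rig import ctrl, viewer, nets gives the robot as it stands. The module is installed in compiled form; this text tells all that it offers.
- The arm moves only by the tool jog_arm, never from a script. Its argument "rows" is a list of rows, each an object of numbers: "dx", "dy", "dz": the shift along the world's x, y, z normalised to -1 to 1, where 1 is 10 cm; "roll": the turn about the world's z normalised to -1 to 1, where 1 is 2 rad; "hand": the closure, from 0 (fully open) to 1 (shut). A call has 1 to 20 rows; each row shifts and turns the commanded pose from where the row before left it; what a row does not reach is not made up. A row lasts 1/10 s, in which the tool goes at most 50 mm and 8.59 degrees, less where a joint would pass 70% of its speed; a pose out of reach is approached as far as the arm can. A call with a number of a shift or a turn outside -1 to 1 is refused whole. A call with a gripper value outside its range is refused whole. The fingers move at their own pace and stop on an object; "force" is the grip in N (left out, the last holds). Time passes only in rows, so rows that do not move let the fingers close. It gives the time, the measured TCP pose, the force, the opening and the grip force at its end, in the units of the state.
- ctrl.state(): the state, without advancing time (a new reading comes with each control period).
- viewer.get_image(name): name is "side" or "top"; returns the picture (400x640x3 uint8, blue, green, red); there is no depth.
- viewer.calibration(name): a dict with "fx", "fy", "cx", "cy" (pixels), "rvec" (rotation vector, rad) and "tvec" (3), from world to camera coordinates, as OpenCV has them. Camera axes: x right, y down, z forward; pixel columns grow to the right and rows downward; lengths in m; the calibration is good to about 2 mm. A picture is of the moment at which its call begins. calibration takes no time and is no camera call.
- ctrl.job_done(): hands the job in; it is judged then, once.
Trained networks look in the newest picture that a camera, given by its name, has taken for a name from the list of things; names that differ only in an ending like _2 or _b are one class to them, and where a whole thing is asked for, a point or a joint stands for the part that bears it (a point fixed in the world has none). Each returns a list of dicts, best first, with "score" (0 to 1); they miss things now and then, are a little off and sometimes report something else, mostly with a low value. They report only what shows in the picture. A call takes as long as a camera call. They do not tell look-alikes from the thing itself.
- nets.cut_out(camera, name): "region" (400x640 bool, what is visible of it) and "bbox" ([left, top, right, bottom] in pixels, round what is visible of it).
The state is a dict: "time": time; "q": joint angles; "joint_vel": joint speeds; "joint_torque": joint torques, N m; "tool_pos": TCP position; "ee_rot": TCP orientation; "contact_force": force on the tool from outside, world axes, zero at the start; "moment": the same for the moment, N m; "grip_width": finger opening in m; "finger_force": force on a finger pad.
Only numpy, scipy, OpenCV 4.12 (cv2) and the standard library are available. Lean on these libraries where they do the work, as an engineer would, in place of code of your own. Each camera call takes 0.05 s, during which the arm holds its last target. There are 200 camera calls.

## Working session

There is one attempt and no reset: what is moved stays moved. The work goes in short steps, Python scripts to look and compute and a tool call to move; the robot and the scene stay as the last step left them, time stands still between calls to the robot, and variables do not carry over. Pictures are saved under pics/ and viewed, at most 10 in all, crops included, and the job is handed in when it is done.

Besides the shell and the picture viewer there is one more tool, called after "Call:" by a JSON object that holds its "method" and its "body". jog_arm: Moves the arm, as the interface text tells. Scaled input: -1 to 1 covers 10 cm each way for a shift and 2 rad each way for a turn. Its arguments: {"type":"object","properties":{"rows":{"type":"array"},"force":{"type":"number"}},"required":["rows"]}

```bash
mkdir -p pics; python3 - <<'E'
from rig import ctrl, viewer, nets
import cv2, numpy as np
for n in ("side","top"):
    im=viewer.get_image(n); cv2.imwrite(f"pics/{n}0.png",im)
    c=viewer.calibration(n); R=cv2.Rodrigues(np.array(c["rvec"]))[0]
    print(n,c["fx"],c["cx"],c["cy"],"pos",-R.T@np.array(c["tvec"]).ravel(),R.round(2).tolist())
    for t in "tin deck marker_pack pencil_case dropper_ink flat_ink_a tray mat mug brush_pot water_bottle tape".split():
        print(t,[(round(d["score"],2),list(map(int,d["bbox"]))) for d in nets.cut_out(n,t)[:4]])
s=ctrl.state(); print(s["time"],s["tool_pos"],np.array(s["ee_rot"]).round(3).tolist(),s["grip_width"],ctrl.grasp_offset)
E
```

```text
side 412.7829861263876 323.5196401337222 196.3729833942613 pos [0.29124402 0.67407805 0.74656129] [[-0.93, -0.37, 0.01], [-0.24, 0.59, -0.77], [0.28, -0.72, -0.64]]
tin [(0.83, [346, 157, 359, 192]), (0.83, [353, 117, 409, 141])]
deck [(0.74, [188, 239, 343, 400])]
marker_pack [(0.86, [240, 324, 317, 392])]
pencil_case [(0.76, [284, 264, 340, 310])]
dropper_ink [(0.55, [331, 223, 351, 260])]
flat_ink_a [(0.8, [282, 213, 300, 243]), (0.66, [309, 227, 323, 252]), (0.64, [376, 132, 407, 189]), (0.31, [240, 324, 317, 392])]
tray [(0.77, [280, 232, 354, 269]), (0.46, [299, 145, 332, 183])]
mat [(0.75, [292, 158, 412, 209]), (0.69, [308, 225, 326, 250]), (0.34, [284, 216, 303, 243])]
mug [(0.93, [302, 144, 332, 183])]
brush_pot [(0.64, [373, 134, 407, 190]), (0.41, [283, 263, 339, 310])]
water_bottle [(0.76, [233, 150, 266, 225])]
tape [(0.66, [369, 235, 410, 269])]
top 366.39376684741495 317.0546301355024 202.26700137034376 pos [ 0.39413907 -0.09654189  1.18625274] [[0.02, -1.0, 0.0], [-0.99, -0.02, -0.16], [0.16, 0.0, -0.99]]
tin [(0.8, [454, 177, 473, 237]), (0.77, [353, 193, 401, 216])]
deck [(0.66, [140, 171, 245, 248])]
marker_pack [(0.92, [155, 202, 185, 246])]
pencil_case [(0.61, [215, 202, 231, 238])]
dropper_ink [(0.57, [270, 216, 288, 233])]
flat_ink_a [(0.66, [277, 177, 289, 194]), (0.45, [275, 194, 291, 214])]
tray [(0.68, [271, 181, 293, 233])]
mat [(0.78, [329, 148, 417, 265])]
mug [(0.89, [351, 156, 380, 186])]
brush_pot [(0.96, [373, 228, 401, 248])]
water_bottle [(0.81, [281, 123, 303, 158])]
tape [(0.57, [278, 246, 310, 273]), (0.43, [155, 200, 185, 247])]
1.3 [ 0.13491284 -0.53319541  0.23130972] [[0.969, 0.245, 0.0], [0.245, -0.969, 0.0], [0.0, -0.0, -1.0]] 0.08537124543196739 0.0187
```

```bash
python3 - <<'E'
import cv2
a=cv2.imread("pics/top0.png")[110:290,130:490]; cv2.imwrite("pics/top0c.png",cv2.resize(a,(800,400),interpolation=cv2.INTER_CUBIC))
a=cv2.imread("pics/side0.png")[100:400,180:440]; cv2.imwrite("pics/side0c.png",cv2.resize(a,(520,600),interpolation=cv2.INTER_CUBIC))
E
```

```text
(no output)
```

View pics/top0c.png

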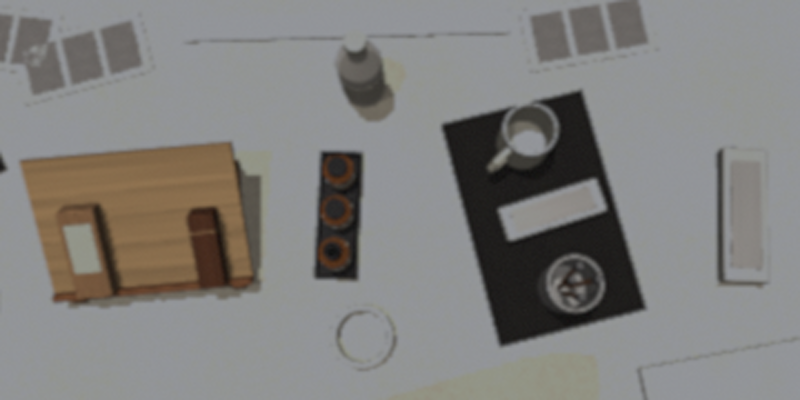

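View pics/side0c.png

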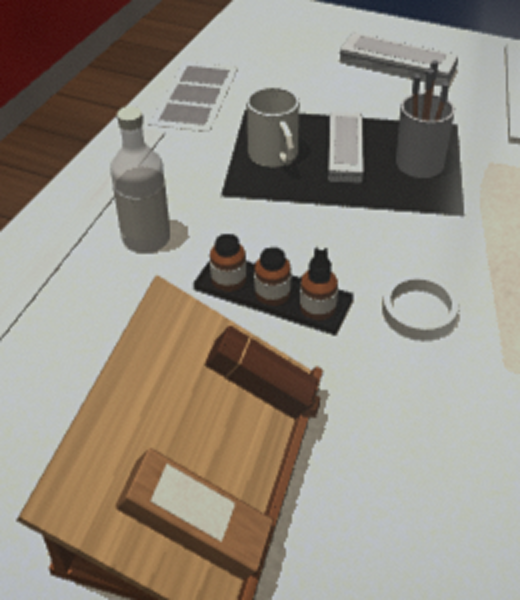

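The top view shows the mat at the middle right, with the mug, tin and pot on it, and the stand at the left.
- **Tin candidates:** the one on the mat at top px (377,204) and a longer one right of the mat at (463,207). The smaller one, on the mat, is meant.
- **Ink bottle candidates:** (282,186), (282,204) and (279,224). The one with the bulb is the one nearest the robot, at top px (279,224) and side px (341,241).

The side crop confirms the bulb at that end.

```bash
cat > fit.py <<'E'
import cv2, numpy as np
from scipy.optimize import minimize
from rig import ctrl, viewer, nets
S=4
def proj(cam,P):
    c=viewer.calibration(cam); K=np.array([[c["fx"],0,c["cx"]],[0,c["fy"],c["cy"]],[0,0,1.]])
    return cv2.projectPoints(np.asarray(P,float),np.array(c["rvec"],float),np.array(c["tvec"],float),K,None)[0][:,0]
def draw(cam,hulls):
    m=np.zeros((400*S,640*S),np.uint8)
    for h in hulls:
        p=cv2.convexHull(((proj(cam,h)+.5)*S*16).astype(np.int32))
        cv2.fillConvexPoly(m,p,1,shift=4)
    return m
def box(x0,x1,y0,y1,z0,z1): return np.array([[x,y,z] for x in(x0,x1) for y in(y0,y1) for z in(z0,z1)],float)
def cyl(r,z0,z1):
    t=np.linspace(0,2*np.pi,32); return np.array([[r*np.cos(a),r*np.sin(a),z] for z in(z0,z1) for a in t])
def T(p,P):  # p = x,y,yaw
    c,s=np.cos(p[2]),np.sin(p[2]); return P@np.array([[c,s,0],[-s,c,0],[0,0,1]])+[p[0],p[1],0]
def tilt(P,z=.035):
    c,s=np.cos(np.pi/6),np.sin(np.pi/6); return P@np.array([[c,0,s],[0,1,0],[-s,0,c]])+[0,0,z]
def back(cam,uv,z):
    c=viewer.calibration(cam); R=cv2.Rodrigues(np.array(c["rvec"],float))[0]; o=-R.T@np.array(c["tvec"],float).ravel()
    d=R.T@[(uv[0]-c["cx"])/c["fx"],(uv[1]-c["cy"])/c["fy"],1]; return o+d*(z-o[2])/d[2]
def big(m): return cv2.resize(m.astype(np.uint8),None,fx=S,fy=S,interpolation=cv2.INTER_NEAREST)
def fit(terms,p0,step):
    """terms: (cam, mask, f(p)->list of hulls)"""
    ts=[(c,big(m),f) for c,m,f in terms]
    def cost(p): return sum(1-(lambda a:(a&m).sum()/(a|m).sum())(draw(c,f(p))) for c,m,f in ts)/len(ts)
    sim=np.array([p0]+[np.array(p0)+np.eye(len(p0))[i]*step[i] for i in range(len(p0))])
    r=minimize(cost,p0,method="Nelder-Mead",options=dict(initial_simplex=sim,xatol=2e-4,fatol=1e-4,maxiter=150))
    return r.x,r.fun
def seen(cam,name,near=None):
    L=nets.cut_out(cam,name)
    if near is not None: L=sorted(L,key=lambda d:np.hypot((d["bbox"][0]+d["bbox"][2])/2-near[0],(d["bbox"][1]+d["bbox"][3])/2-near[1]))
    return L[0]["region"]
E
cat > m1.py <<'E'
from fit import *
viewer.get_image("side"); viewer.get_image("top")
M={}
for c in("side","top"):
    for t,n in dict(tin=((352,175),(377,204)),marker_pack=None,pencil_case=None,dropper_ink=((341,241),(279,224)),deck=None,mug=None,mat=((352,183),(373,206)),brush_pot=None).items() if False else [("tin",((352,175),(377,204))),("marker_pack",None),("pencil_case",None),("dropper_ink",((341,241),(279,224))),("deck",None),("mug",None),("mat",((352,183),(373,206))),("brush_pot",((390,160),(387,238)))]:
        M[c+t]=seen(c,t,n and n[c=="top"])
np.savez("m1.npz",**M)
E
sed -i 's/ dict(tin=.*if False else / /' m1.py
cat > m2.py <<'E'
from fit import *
M=np.load("m1.npz"); C=("side","top")
g=lambda uv,z,yaw: np.array([*back("top",uv,z)[:2],yaw])
tin=lambda p:[T(p,box(-.075,.075,-.025,.025,.003,.027))]
cen=lambda k:np.argwhere(M[k]).mean(0)[::-1]
p,f=fit([(c,M[c+"tin"],tin) for c in C],g(cen("toptin"),.027,1.5-3.1416/2*0-1.2),[.01,.01,.2]); print("tin",p,f)
p2,f2=fit([(c,M[c+"tin"],tin) for c in C],g(cen("toptin"),.027,-1.2),[.01,.01,.3]); print("tin",p2,f2)
ink=lambda p:[T([*p,0],q) for q in(cyl(.022,.008,.05),cyl(.013,.05,.078),cyl(.008,.078,.104))]
print("ink",fit([(c,M[c+"dropper_ink"],ink) for c in C],g(cen("topdropper_ink"),.05,0)[:2],[.01,.01]))
mk=lambda p:[T(p,tilt(box(0,.13,.060,.110,0,.03)))]
cs=lambda p:[T(p,tilt(box(0,.11,-.096,-.060,0,.034)))]
t=[(c,M[c+"marker_pack"],mk) for c in C]+[(c,M[c+"pencil_case"],cs) for c in C]
p0=g(((170+223)/2,244),.05,0.0); pg,f=fit(t,p0,[.01,.01,.1]); print("gap",pg,f)
print("mk only",fit(t[:2],pg,[.01,.01,.1]),"cs only",fit(t[2:],pg,[.01,.01,.1]))
hull=lambda m:cv2.fillConvexPoly(np.zeros((400,640),np.uint8),cv2.convexHull(np.argwhere(m)[:,::-1].astype(np.int32)),1)
mat=lambda p:[T(p,box(-.17,.17,-.11,.11,0,.003))]
pm,f=fit([("top",hull(M["topmat"]),mat)],g((373,206),.003,.2),[.01,.01,.1]); print("mat",pm,f)
mug=lambda p:[T([*p,0],cyl(.038,.003,.095))]
pot=lambda p:[T([*p,0],cyl(.038,.003,.103))]
op=lambda m:cv2.morphologyEx(m.astype(np.uint8),cv2.MORPH_OPEN,cv2.getStructuringElement(cv2.MORPH_ELLIPSE,(11,11)))
a=fit([(c,op(M[c+"mug"]),mug) for c in C],g((368,170),.09,0)[:2],[.01,.01]); print("mug",a)
b=fit([(c,op(M[c+"brush_pot"]),pot) for c in C],g((387,238),.1,0)[:2],[.01,.01]); print("pot",b)
d=a[0]-b[0]; print("mid",(a[0]+b[0])/2,"dist",np.hypot(*d),"ang",np.arctan2(d[1],d[0]))
# overlay
im=[cv2.imread(f"pics/{c}0.png") for c in C]
o=[]
for c,i in zip(C,im):
    i=cv2.resize(i,None,fx=S,fy=S)
    for h in [draw(c,tin(p if 1 else 0)),draw(c,mk(pg)),draw(c,cs(pg)),draw(c,mat(pm)),draw(c,mug(a[0])),draw(c,pot(b[0]))]:
        cv2.drawContours(i,cv2.findContours(h,0,2)[0],-1,(0,255,0),2)
    o.append(i)
s=cv2.resize(o[0][110*S:400*S,180*S:440*S],(520,580),interpolation=3); cv2.imwrite("pics/ov_s.png",s)
cv2.imwrite("pics/ov_t.png",cv2.resize(o[1][110*S:290*S,130*S:490*S],(800,400),interpolation=3))
E
python3 m1.py && time python3 m2.py
```

```text
tin [ 0.57805484 -0.29154824  1.89436954] 0.06573840979550777
tin [ 0.57800887 -0.29158899 -1.24790452] 0.06578121931908154
ink (array([0.50670085, 0.01994272]), np.float64(0.11452451487045584))
gap [0.45915615 0.26309246 0.10189407] 0.07785848139142065
mk only (array([0.45954221, 0.26303691, 0.10785748]), np.float64(0.07244639617297016)) cs only (array([0.45922601, 0.26309715, 0.10134466]), np.float64(0.08124489394891693))
mat [ 0.57304132 -0.27954739  0.26889461] 0.02184359213560272
mug (array([ 0.67843193, -0.24982651]), np.float64(0.07515597288179054))
pot (array([ 0.46753559, -0.30922592]), np.float64(0.09674934969444526))
mid [ 0.57298376 -0.27952622] dist 0.21910169875101132 ang 0.27454011028723035
real	0m18.012s
user	0m9.494s
sys	0m4.180s
```

Call:
{"method": "jog_arm", "body": {"rows": [{"dx": 0.4, "dy": 0.22, "roll": -0.068, "hand": 0.2}, {"dx": 0.4, "dy": 0.22, "roll": -0.068, "hand": 0.2}, {"dx": 0.4, "dy": 0.22, "roll": -0.068, "hand": 0.2}, {"dx": 0.4, "dy": 0.22, "roll": -0.068, "hand": 0.2}, {"dx": 0.4, "dy": 0.22, "roll": -0.068, "hand": 0.2}, {"dx": 0.4, "dy": 0.22, "roll": -0.068, "hand": 0.2}, {"dx": 0.4, "dy": 0.22, "roll": -0.068, "hand": 0.2}, {"dx": 0.4, "dy": 0.22, "roll": -0.068, "hand": 0.2}, {"dx": 0.4, "dy": 0.22, "roll": -0.068, "hand": 0.2}, {"dx": 0.4, "dy": 0.22, "roll": -0.068, "hand": 0.2}, {"dx": 0.43, "dy": 0.215, "roll": -0.068, "hand": 0.2}, {"hand": 0.2}, {"hand": 0.2}], "force": 20}}

```text
invalid input
```

View pics/ov_t.png

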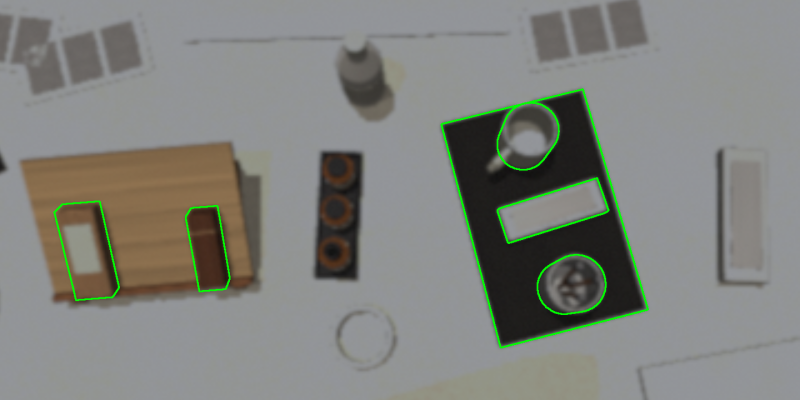

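The top overlay shows the fits sitting on the mat, tin, mug, pot, marker pack and pencil case. The move was refused, so I'll send it again with every field given.

Call:
{"method": "jog_arm", "body": {"rows": [{"dx": 0.4, "dy": 0.22, "dz": 0, "roll": -0.068, "hand": 0.2}, {"dx": 0.4, "dy": 0.22, "dz": 0, "roll": -0.068, "hand": 0.2}], "force": 20}}

```text
time: 2.4
tool_pos: [0.2148, -0.4893, 0.2311]
ee_rot: [[0.999, -0.033, 0.0], [-0.033, -0.999, -0.0], [0.0, -0.0, -1.0]]
contact_force: [0.0, -0.4, 0.3]
grip_width: 0.0682
finger_force: 0.0
```

Call:
{"method": "jog_arm", "body": {"rows": [{"dx": 0.4, "dy": 0.22, "dz": 0, "roll": -0.0675, "hand": 0.2}, {"dx": 0.4, "dy": 0.22, "dz": 0, "roll": -0.0675, "hand": 0.2}, {"dx": 0.4, "dy": 0.22, "dz": 0, "roll": -0.0675, "hand": 0.2}, {"dx": 0.4, "dy": 0.22, "dz": 0, "roll": -0.0675, "hand": 0.2}, {"dx": 0.4, "dy": 0.22, "dz": 0, "roll": -0.0675, "hand": 0.2}, {"dx": 0.4, "dy": 0.22, "dz": 0, "roll": -0.0675, "hand": 0.2}, {"dx": 0.4, "dy": 0.22, "dz": 0, "roll": -0.0675, "hand": 0.2}, {"dx": 0.4, "dy": 0.22, "dz": 0, "roll": -0.0675, "hand": 0.2}, {"dx": 0.43, "dy": 0.22, "dz": -0.3, "roll": -0.0675, "hand": 0.2}, {"dx": 0, "dy": 0, "dz": -0.4, "roll": 0, "hand": 0.2}, {"dx": 0, "dy": 0, "dz": -0.4, "roll": 0, "hand": 0.2}, {"dx": 0, "dy": 0, "dz": -0.4, "roll": 0, "hand": 0.2}]}}

```text
time: 3.6
tool_pos: [0.5725, -0.2937, 0.0835]
ee_rot: [[0.329, -0.944, 0.0], [-0.944, -0.329, -0.0], [0.0, -0.0, -1.0]]
contact_force: [-0.2, 0.5, 0.1]
grip_width: 0.0685
finger_force: 0.0
```

Call:
{"method": "jog_arm", "body": {"rows": [{"dx": 0, "dy": 0, "dz": -0.3, "roll": 0, "hand": 0.2}, {"dx": 0, "dy": 0, "dz": 0, "roll": 0, "hand": 0.2}, {"dx": 0, "dy": 0, "dz": 0, "roll": 0, "hand": 0.2}]}}

```text
time: 3.9
tool_pos: [0.5721, -0.2944, 0.0551]
ee_rot: [[0.328, -0.945, -0.0], [-0.945, -0.328, 0.0], [-0.001, 0.0, -1.0]]
contact_force: [-0.2, -0.7, 0.3]
grip_width: 0.0684
finger_force: 0.0
```

Call:
{"method": "jog_arm", "body": {"rows": [{"dx": 0.06, "dy": 0.03, "dz": -0.1, "roll": -0.006, "hand": 0.2}, {"dx": 0, "dy": 0, "dz": -0.25, "roll": 0, "hand": 0.2}, {"dx": 0, "dy": 0, "dz": -0.14, "roll": 0, "hand": 0.2}, {"dx": 0, "dy": 0, "dz": 0, "roll": 0, "hand": 0.2}, {"dx": 0, "dy": 0, "dz": 0, "roll": 0, "hand": 0.7}, {"dx": 0, "dy": 0, "dz": 0, "roll": 0, "hand": 0.7}, {"dx": 0, "dy": 0, "dz": 0, "roll": 0, "hand": 0.7}, {"dx": 0, "dy": 0, "dz": 0, "roll": 0, "hand": 0.7}], "force": 25}}

```text
time: 4.7
tool_pos: [0.5787, -0.2917, 0.0071]
ee_rot: [[0.316, -0.949, 0.002], [-0.949, -0.316, -0.001], [0.002, -0.001, -1.0]]
contact_force: [-0.6, -0.1, 2.6]
grip_width: 0.0492
finger_force: 27.8
```

Call:
{"method": "jog_arm", "body": {"rows": [{"dx": 0, "dy": 0, "dz": 0.2, "roll": 0, "hand": 0.7}, {"dx": 0, "dy": 0, "dz": 0.4, "roll": 0, "hand": 0.7}, {"dx": 0, "dy": 0, "dz": 0.4, "roll": 0, "hand": 0.7}, {"dx": 0, "dy": 0, "dz": 0.4, "roll": 0, "hand": 0.7}, {"dx": 0, "dy": 0.2, "dz": 0.3, "roll": 0, "hand": 0.7}, {"dx": -0.04, "dy": 0.4, "dz": 0, "roll": 0.05, "hand": 0.7}, {"dx": -0.04, "dy": 0.4, "dz": 0, "roll": 0.05, "hand": 0.7}, {"dx": -0.04, "dy": 0.4, "dz": 0, "roll": 0.05, "hand": 0.7}, {"dx": -0.04, "dy": 0.4, "dz": 0, "roll": 0.05, "hand": 0.7}, {"dx": -0.04, "dy": 0.4, "dz": 0, "roll": 0.05, "hand": 0.7}, {"dx": -0.04, "dy": 0.4, "dz": 0, "roll": 0.05, "hand": 0.7}, {"dx": -0.04, "dy": 0.4, "dz": 0, "roll": 0.05, "hand": 0.7}, {"dx": -0.04, "dy": 0.4, "dz": 0, "roll": 0.05, "hand": 0.7}, {"dx": -0.04, "dy": 0.4, "dz": 0, "roll": 0.05, "hand": 0.7}, {"dx": -0.04, "dy": 0.4, "dz": 0, "roll": 0.05, "hand": 0.7}, {"dx": -0.04, "dy": 0.4, "dz": 0, "roll": 0.05, "hand": 0.7}, {"dx": -0.04, "dy": 0.4, "dz": 0, "roll": 0.05, "hand": 0.7}, {"dx": -0.04, "dy": 0.4, "dz": 0, "roll": 0.05, "hand": 0.7}, {"dx": 0, "dy": 0, "dz": 0, "roll": 0, "hand": 0.7}, {"dx": 0, "dy": 0, "dz": 0, "roll": 0, "hand": 0.7}]}}

```text
time: 6.7
tool_pos: [0.5255, 0.2494, 0.1758]
ee_rot: [[0.999, 0.053, -0.0], [0.053, -0.999, -0.001], [-0.0, 0.001, -1.0]]
contact_force: [0.8, 0.6, -1.1]
grip_width: 0.0495
finger_force: 27.4
```

Call:
{"method": "jog_arm", "body": {"rows": [{"dx": -0.06, "dy": 0.2, "dz": 0, "roll": 0.0245, "hand": 0.7}, {"dx": 0, "dy": 0, "dz": -0.25, "roll": 0, "hand": 0.7}, {"dx": 0, "dy": 0, "dz": -0.25, "roll": 0, "hand": 0.7}, {"dx": 0, "dy": 0, "dz": 0, "roll": 0, "hand": 0.7}, {"dx": 0, "dy": 0, "dz": 0, "roll": 0, "hand": 0.7}], "force": 20}}

```text
time: 7.2
tool_pos: [0.5202, 0.2675, 0.126]
ee_rot: [[0.995, 0.098, -0.001], [0.098, -0.995, -0.001], [-0.001, 0.0, -1.0]]
contact_force: [0.1, 0.9, -1.6]
grip_width: 0.0496
finger_force: 27.3
```

```bash
python3 - <<'E'
from rig import viewer
import cv2
s=viewer.get_image("side")[215:395,210:400]; t=viewer.get_image("top")[160:260,130:260]
cv2.imwrite("pics/d1.png",cv2.hconcat([cv2.resize(s,(420,398),interpolation=3),cv2.resize(t,(380,398),interpolation=3)]))
E
```

```text
(no output)
```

View pics/d1.png

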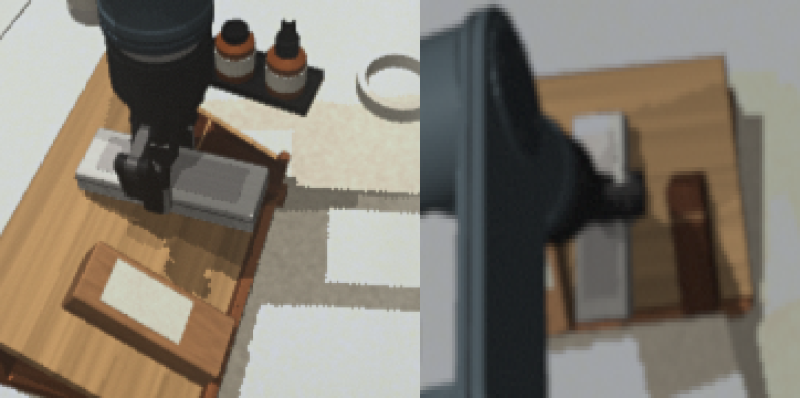

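The tin is held level over the gap and runs up the slope, with its lower end just over the ledge. Next I press it down so that it pivots between the pads.

Call:
{"method": "jog_arm", "body": {"rows": [{"dx": 0, "dy": 0.015, "dz": -0.08, "roll": 0.002, "hand": 0.7}, {"dx": 0, "dy": 0, "dz": -0.06, "roll": 0, "hand": 0.7}, {"dx": 0, "dy": 0, "dz": -0.06, "roll": 0, "hand": 0.7}], "force": 20}}

```text
time: 7.6
tool_pos: [0.5196, 0.2704, 0.106]
ee_rot: [[0.995, 0.104, -0.0], [0.104, -0.995, 0.0], [-0.0, -0.0, -1.0]]
contact_force: [-3.0, -0.9, 2.5]
grip_width: 0.0493
finger_force: 28.2
```

Call:
{"method": "jog_arm", "body": {"rows": [{"dx": 0, "dy": -0.01, "dz": -0.06, "roll": 0, "hand": 0.7}, {"dx": 0, "dy": 0, "dz": -0.06, "roll": 0, "hand": 0.7}, {"dx": 0, "dy": 0, "dz": -0.06, "roll": 0, "hand": 0.7}, {"dx": 0, "dy": 0, "dz": -0.04, "roll": 0, "hand": 0.7}]}}

```text
time: 8.0
tool_pos: [0.5204, 0.2694, 0.0834]
ee_rot: [[0.995, 0.104, 0.001], [0.104, -0.995, 0.0], [0.001, -0.0, -1.0]]
contact_force: [-0.8, 1.4, 2.3]
grip_width: 0.0495
finger_force: 29.2
```

Call:
{"method": "jog_arm", "body": {"rows": [{"dx": 0, "dy": 0, "dz": -0.03, "roll": 0, "hand": 0.7}, {"dx": 0, "dy": 0, "dz": -0.02, "roll": 0, "hand": 0.7}]}}

```text
time: 8.2
tool_pos: [0.5208, 0.2692, 0.079]
ee_rot: [[0.995, 0.104, 0.001], [0.104, -0.995, 0.0], [0.001, 0.0, -1.0]]
contact_force: [-0.6, -0.2, 3.1]
grip_width: 0.0494
finger_force: 29.4
```

Call:
{"method": "jog_arm", "body": {"rows": [{"dx": 0, "dy": 0, "dz": -0.015, "roll": 0, "hand": 0.7}, {"dx": -0.02, "dy": -0.002, "dz": -0.0115, "roll": 0, "hand": 0.7}, {"dx": -0.02, "dy": -0.002, "dz": -0.0115, "roll": 0, "hand": 0.7}, {"dx": -0.02, "dy": -0.002, "dz": -0.0115, "roll": 0, "hand": 0.7}]}}

```text
time: 8.6
tool_pos: [0.5152, 0.2686, 0.0746]
ee_rot: [[0.995, 0.104, 0.003], [0.104, -0.995, 0.0], [0.003, -0.0, -1.0]]
contact_force: [4.2, -0.3, 7.3]
grip_width: 0.0493
finger_force: 30.1
```

Call:
{"method": "jog_arm", "body": {"rows": [{"dx": -0.02, "dy": -0.002, "dz": -0.01, "roll": 0, "hand": 0.7}, {"dx": -0.01, "dy": -0.001, "dz": -0.005, "roll": 0, "hand": 0.7}]}}

```text
time: 8.8
tool_pos: [0.5152, 0.2687, 0.0746]
ee_rot: [[0.995, 0.104, 0.009], [0.104, -0.995, 0.001], [0.009, -0.0, -1.0]]
contact_force: [8.4, -0.8, 7.6]
grip_width: 0.0495
finger_force: 30.1
```

```bash
python3 - <<'E'
from rig import viewer
import cv2
s=viewer.get_image("side")[235:395,230:370]; t=viewer.get_image("top")[160:260,130:260]
cv2.imwrite("pics/d2.png",cv2.hconcat([cv2.resize(s,(420,480),interpolation=3),cv2.resize(t,(380,480),interpolation=3)]))
E
```

```text
(no output)
```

View pics/d2.png

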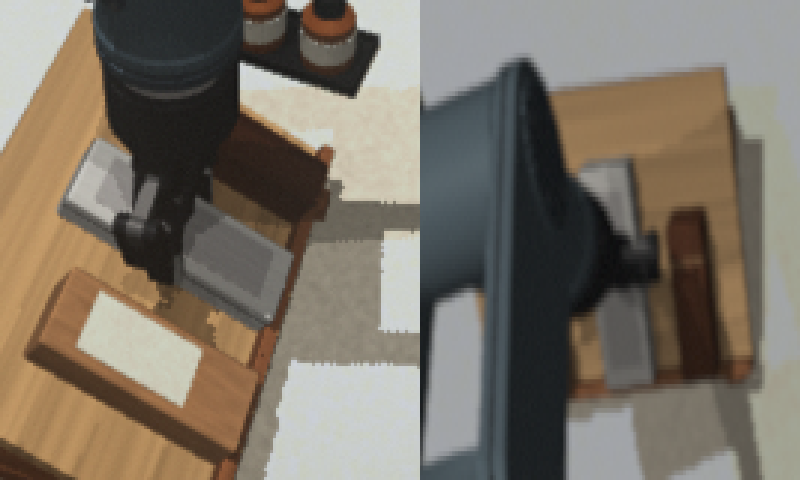

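The tin lies along the slope and its lower end is stopped by the ledge: the tool no longer moves when pushed. I'll relieve the strain, open the fingers part way and rise.

Call:
{"method": "jog_arm", "body": {"rows": [{"dx": 0.02, "dy": 0, "dz": 0.01, "roll": 0, "hand": 0.7}, {"dx": 0, "dy": 0, "dz": 0, "roll": 0, "hand": 0.26}, {"dx": 0, "dy": 0, "dz": 0, "roll": 0, "hand": 0.26}, {"dx": 0, "dy": 0, "dz": 0, "roll": 0, "hand": 0.26}, {"dx": 0, "dy": 0, "dz": 0.15, "roll": 0, "hand": 0.26}, {"dx": 0, "dy": 0, "dz": 0.4, "roll": 0, "hand": 0.26}, {"dx": 0, "dy": 0, "dz": 0.4, "roll": 0, "hand": 0.26}, {"dx": 0, "dy": -0.3, "dz": 0.3, "roll": 0, "hand": 0.26}, {"dx": 0, "dy": -0.4, "dz": 0, "roll": 0, "hand": 0.26}, {"dx": 0, "dy": -0.4, "dz": 0, "roll": 0, "hand": 0.26}, {"dx": 0, "dy": -0.4, "dz": 0, "roll": 0, "hand": 0.26}, {"dx": 0, "dy": -0.4, "dz": 0, "roll": 0, "hand": 0.3}, {"dx": 0, "dy": -0.4, "dz": 0, "roll": 0, "hand": 0.4}, {"dx": 0, "dy": 0, "dz": 0, "roll": 0, "hand": 0.5}]}}

```text
time: 10.3
tool_pos: [0.5126, 0.0341, 0.198]
ee_rot: [[0.995, 0.099, -0.001], [0.099, -0.995, -0.002], [-0.001, 0.002, -1.0]]
contact_force: [0.2, 1.3, 0.2]
grip_width: 0.043
finger_force: 0.0
```

```bash
cat > m3.py <<'E'
from fit import *
C=("side","top"); I={c:viewer.get_image(c) for c in C}
tn=lambda p:[T(p,tilt(box(0,.15,-.025,.025,0,.024)))]
mk=lambda p:[T(p,tilt(box(0,.13,.060,.110,0,.03)))]
cs=lambda p:[T(p,tilt(box(0,.11,-.096,-.060,0,.034)))]
p0=[.459,.263,.102]
for n,f,near in(("tin",tn,((305,305),(195,215))),("marker_pack",mk,((278,358),(170,224))),("pencil_case",cs,((312,287),(223,220)))):
    t=[(c,seen(c,n,near[c=="top"]),f) for c in C]
    for k in([0,1],[0],[1]): print(n,k,fit([t[i] for i in k],p0,[.01,.01,.1]))
s=I["side"][235:395,230:370]; t=I["top"][160:260,130:260]
cv2.imwrite("pics/d3.png",cv2.hconcat([cv2.resize(s,(420,480),interpolation=3),cv2.resize(t,(380,480),interpolation=3)]))
E
python3 m3.py
```

```text
tin [0, 1] (array([0.46083496, 0.26085929, 0.11748477]), np.float64(0.4476284159040457))
tin [0] (array([0.46048692, 0.26090522, 0.11382016]), np.float64(0.08000508776392778))
tin [1] (array([0.46901063, 0.26367071, 0.09371255]), np.float64(0.8137577272129423))
marker_pack [0, 1] (array([0.45916852, 0.26269425, 0.10523009]), np.float64(0.07938316683890229))
marker_pack [0] (array([0.45900145, 0.26350225, 0.115602  ]), np.float64(0.0744756487735514))
marker_pack [1] (array([0.46040944, 0.26073916, 0.12230625]), np.float64(0.07698681212455982))
pencil_case [0, 1] (array([0.45901759, 0.26261141, 0.10485801]), np.float64(0.21645895864899578))
pencil_case [0] (array([0.45966204, 0.26484818, 0.08796129]), np.float64(0.055509126896855054))
pencil_case [1] (array([0.45911661, 0.26196722, 0.07542216]), np.float64(0.3534002229654404))
```

View pics/d3.png

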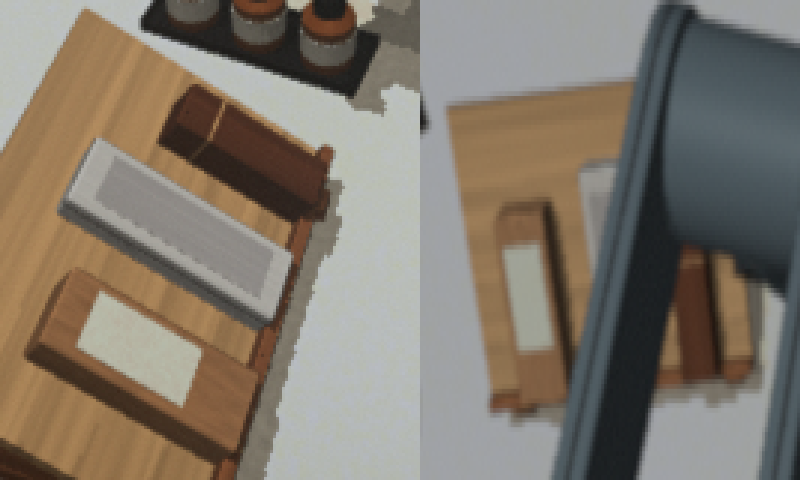

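The tin lies flat and straight on the ledge, midway in the gap, at side px about (290,310). The marker pack and pencil case haven't moved. Next the ink bottle: a check of its estimate.

```bash
python3 - <<'E'
from fit import *
M=np.load("m1.npz")
ink=lambda p:[T([*p,0],q) for q in(cyl(.022,.010,.05),cyl(.013,.05,.078),cyl(.008,.078,.104))]
for c in("side","top"): print(c,fit([(c,M[c+"dropper_ink"],ink)],[.507,.02],[.01,.01]))
for n,k in(("flat_ink_a",(282,186)),):
  pass
E
```

```text
side (array([0.50548961, 0.02472209]), np.float64(0.08103468009614279))
top (array([0.505622  , 0.01832049]), np.float64(0.08059494984434457))
```

Call:
{"method": "jog_arm", "body": {"rows": [{"dx": -0.066, "dy": -0.13, "dz": 0, "roll": 0, "hand": 0.4}, {"dx": 0, "dy": 0, "dz": -0.3, "roll": 0, "hand": 0.4}, {"dx": 0, "dy": 0, "dz": -0.3, "roll": 0, "hand": 0.4}, {"dx": 0, "dy": 0, "dz": 0, "roll": 0, "hand": 0.4}, {"dx": 0, "dy": 0, "dz": 0, "roll": 0, "hand": 0.4}]}}

```text
time: 11.2
tool_pos: [0.5061, 0.0252, 0.1387]
ee_rot: [[0.995, 0.104, -0.001], [0.104, -0.995, 0.0], [-0.001, -0.0, -1.0]]
contact_force: [0.7, -0.6, 0.6]
grip_width: 0.0514
finger_force: 0.0
```

```bash
python3 - <<'E'
from rig import viewer
import cv2
s=viewer.get_image("side")[150:290,240:400]
cv2.imwrite("pics/d4.png",cv2.resize(s,(640,560),interpolation=3))
E
```

```text
(no output)
```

View pics/d4.png

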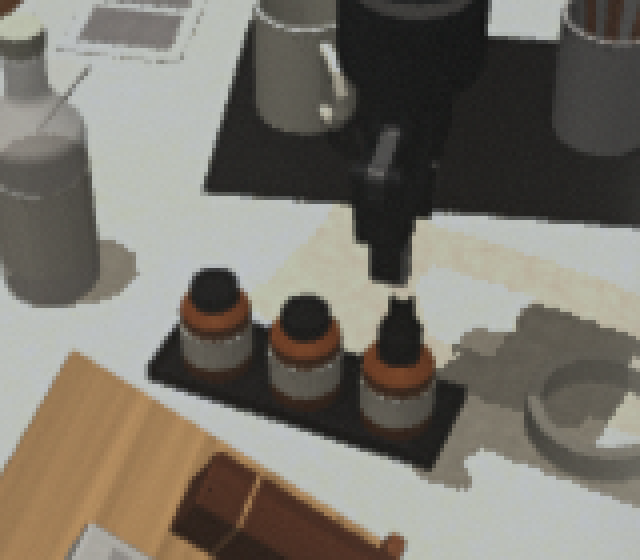

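The gripper is just above the dropper bottle, with the bulb at crop px (402,295). I'll shift 4 mm in -y, go down and close on the collar.

Call:
{"method": "jog_arm", "body": {"rows": [{"dx": 0, "dy": -0.04, "dz": -0.15, "roll": 0, "hand": 0.4}, {"dx": 0, "dy": 0, "dz": -0.25, "roll": 0, "hand": 0.4}, {"dx": 0, "dy": 0, "dz": -0.25, "roll": 0, "hand": 0.4}, {"dx": 0, "dy": 0, "dz": -0.13, "roll": 0, "hand": 0.4}, {"dx": 0, "dy": 0, "dz": 0, "roll": 0, "hand": 0.4}, {"dx": 0, "dy": 0, "dz": 0, "roll": 0, "hand": 0.9}, {"dx": 0, "dy": 0, "dz": 0, "roll": 0, "hand": 0.9}, {"dx": 0, "dy": 0, "dz": 0, "roll": 0, "hand": 0.9}, {"dx": 0, "dy": 0, "dz": 0, "roll": 0, "hand": 0.9}], "force": 35}}

```text
time: 12.15
tool_pos: [0.5079, 0.0212, 0.0622]
ee_rot: [[0.995, 0.104, 0.004], [0.104, -0.995, -0.0], [0.004, 0.001, -1.0]]
contact_force: [0.1, 0.7, 7.5]
grip_width: 0.0244
finger_force: 34.4
```

Call:
{"method": "jog_arm", "body": {"rows": [{"dx": 0, "dy": 0, "dz": 0.1, "roll": 0, "hand": 0.9}, {"dx": 0, "dy": 0, "dz": 0.2, "roll": 0, "hand": 0.9}, {"dx": 0, "dy": 0, "dz": 0.3, "roll": 0, "hand": 0.9}, {"dx": 0, "dy": 0, "dz": 0.3, "roll": 0, "hand": 0.9}, {"dx": 0, "dy": 0, "dz": 0.3, "roll": 0, "hand": 0.9}, {"dx": 0, "dy": 0, "dz": 0, "roll": 0, "hand": 0.9}]}}

```text
time: 12.75
tool_pos: [0.5091, 0.0209, 0.1855]
ee_rot: [[0.995, 0.104, 0.009], [0.104, -0.995, -0.002], [0.009, 0.003, -1.0]]
contact_force: [1.5, -0.2, -0.1]
grip_width: 0.0244
finger_force: 34.6
```

```bash
python3 - <<'E'
from fit import *
I={c:viewer.get_image(c) for c in("side","top")}
s=I["side"][110:270,230:400]; t=I["top"][160:260,130:260]
cv2.imwrite("pics/d5.png",cv2.hconcat([cv2.resize(s,(440,420),interpolation=3),cv2.resize(t,(360,420),interpolation=3)]))
E
```

```text
(no output)
```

View pics/d5.png

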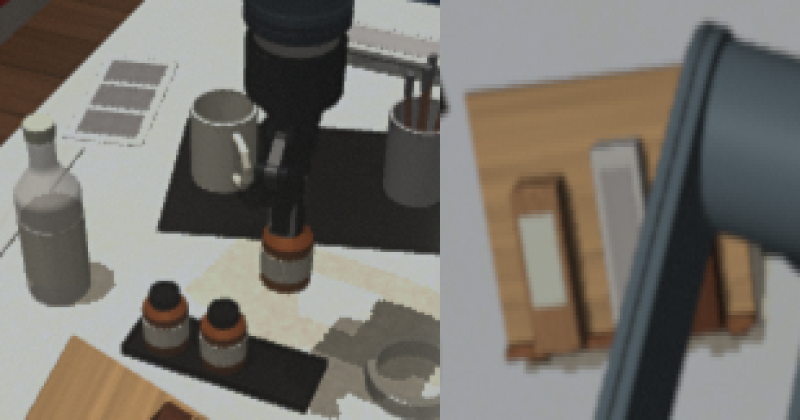

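The bottle is lifted upright, at side crop px (287,258), and the two flat-capped ones are still in the tray. Next I carry it over the mat.

Call:
{"method": "jog_arm", "body": {"rows": [{"dx": 0.066, "dy": -0.15, "dz": 0, "roll": 0, "hand": 0.9}, {"dx": 0.066, "dy": -0.3, "dz": 0, "roll": 0, "hand": 0.9}, {"dx": 0.066, "dy": -0.3, "dz": 0, "roll": 0, "hand": 0.9}, {"dx": 0.066, "dy": -0.3, "dz": 0, "roll": 0, "hand": 0.9}, {"dx": 0.066, "dy": -0.3, "dz": 0, "roll": 0, "hand": 0.9}, {"dx": 0.066, "dy": -0.3, "dz": 0, "roll": 0, "hand": 0.9}, {"dx": 0.066, "dy": -0.3, "dz": 0, "roll": 0, "hand": 0.9}, {"dx": 0.066, "dy": -0.3, "dz": 0, "roll": 0, "hand": 0.9}, {"dx": 0.066, "dy": -0.3, "dz": 0, "roll": 0, "hand": 0.9}, {"dx": 0.066, "dy": -0.3, "dz": 0, "roll": 0, "hand": 0.9}, {"dx": 0, "dy": -0.15, "dz": 0, "roll": 0, "hand": 0.9}, {"dx": 0, "dy": 0, "dz": -0.3, "roll": 0, "hand": 0.9}, {"dx": 0, "dy": 0, "dz": -0.3, "roll": 0, "hand": 0.9}, {"dx": 0, "dy": 0, "dz": -0.3, "roll": 0, "hand": 0.9}, {"dx": 0, "dy": 0, "dz": 0, "roll": 0, "hand": 0.9}, {"dx": 0, "dy": 0, "dz": 0, "roll": 0, "hand": 0.9}]}}

```text
time: 14.45
tool_pos: [0.5717, -0.2783, 0.0897]
ee_rot: [[0.995, 0.104, -0.002], [0.104, -0.995, 0.002], [-0.002, -0.002, -1.0]]
contact_force: [0.2, -0.2, -0.3]
grip_width: 0.0245
finger_force: 34.7
```

```bash
cat > m4.py <<'E'
from fit import *
import sys
z=ctrl.state()["tool_pos"][2]-.0582 if len(sys.argv)<2 else .003; print(ctrl.state()["time"])
I={c:viewer.get_image(c) for c in("side","top")}
ink=lambda p:[T([*p,0],q) for q in(cyl(.022,z,z+.046),)+((cyl(.013,z+.046,z+.074),cyl(.008,z+.074,z+.1)) if len(sys.argv)>1 else ())]
for c,n in(("side",(352,175)),("top",(377,206))):
    L=nets.cut_out(c,"dropper_ink"); print([(d["score"],d["bbox"]) for d in L])
    m=sorted(L,key=lambda d:np.hypot(d["bbox"][0]-n[0],d["bbox"][1]-n[1]))[0]["region"] if L else None
    if m is not None: print(c,fit([(c,m,ink)],[.573,-.28],[.01,.01]))
    cv2.imwrite(f"pics/m4_{c}.png",I[c])
if len(sys.argv)>1:
    tn=lambda p:[T(p,tilt(box(0,.15,-.025,.025,0,.024)))]
    mk=lambda p:[T(p,tilt(box(0,.13,.060,.110,0,.03)))]
    cs=lambda p:[T(p,tilt(box(0,.11,-.096,-.060,0,.034)))]
    for n,f,near in(("tin",tn,((305,305),(195,215))),("marker_pack",mk,((278,358),(170,224))),("pencil_case",cs,((312,287),(223,220)))):
        print(n,fit([(c,seen(c,n,near[c=="top"]),f) for c in("side","top")],[.459,.263,.102],[.01,.01,.1]))
    cyl2=lambda h:lambda p:[T([*p,0],cyl(.038,.003,h))]
    op=lambda m:cv2.morphologyEx(m.astype(np.uint8),cv2.MORPH_OPEN,cv2.getStructuringElement(cv2.MORPH_ELLIPSE,(11,11)))
    for n,h,p in(("mug",.095,(.678,-.25)),("brush_pot",.103,(.4675,-.309))):
        print(n,fit([(c,op(seen(c,n,((317,163) if n=="mug" else (390,160)) if c=="side" else ((366,171) if n=="mug" else (387,238)))),cyl2(h)) for c in("side","top")],p,[.01,.01]))
E
python3 m4.py
```

```text
14.45
[(0.77, [347.4, 147.1, 363.9, 175.9]), (0.75, [285.7, 264.0, 339.3, 310.4])]
side (array([ 0.5707991 , -0.28049059]), np.float64(0.15168860904407555))
[]
```

Call:
{"method": "jog_arm", "body": {"rows": [{"dx": 0.02, "dy": -0.01, "dz": -0.1, "roll": 0, "hand": 0.9}, {"dx": 0, "dy": 0, "dz": -0.1, "roll": 0, "hand": 0.9}, {"dx": 0, "dy": 0, "dz": -0.06, "roll": 0, "hand": 0.9}, {"dx": 0, "dy": 0, "dz": -0.02, "roll": 0, "hand": 0.9}, {"dx": 0, "dy": 0, "dz": 0, "roll": 0, "hand": 0.9}]}}

```text
time: 15.15
tool_pos: [0.5743, -0.2795, 0.062]
ee_rot: [[0.995, 0.104, -0.001], [0.104, -0.995, 0.001], [-0.001, -0.001, -1.0]]
contact_force: [-0.5, -0.7, -1.3]
grip_width: 0.0245
finger_force: 34.9
```

Call:
{"method": "jog_arm", "body": {"rows": [{"dx": 0, "dy": 0, "dz": -0.012, "roll": 0, "hand": 0.9}, {"dx": 0, "dy": 0, "dz": 0, "roll": 0, "hand": 0.9}]}}

```text
time: 15.35
tool_pos: [0.5746, -0.2798, 0.0614]
ee_rot: [[0.995, 0.104, 0.0], [0.104, -0.995, -0.0], [0.0, 0.0, -1.0]]
contact_force: [0.0, -0.3, -1.8]
grip_width: 0.0242
finger_force: 34.8
```

Call:
{"method": "jog_arm", "body": {"rows": [{"dx": 0, "dy": 0, "dz": -0.01, "roll": 0, "hand": 0.9}, {"dx": 0, "dy": 0, "dz": -0.005, "roll": 0, "hand": 0.9}, {"dx": 0, "dy": 0, "dz": 0, "roll": 0, "hand": 0.9}]}}

```text
time: 15.65
tool_pos: [0.575, -0.2798, 0.0613]
ee_rot: [[0.995, 0.104, 0.001], [0.104, -0.995, -0.001], [0.001, 0.001, -1.0]]
contact_force: [-0.7, 1.8, 6.7]
grip_width: 0.0247
finger_force: 35.6
```

Contact made. I'll open the fingers, rise straight up and move away.

Call:
{"method": "jog_arm", "body": {"rows": [{"dx": 0, "dy": 0, "dz": 0.007, "roll": 0, "hand": 0.9}, {"dx": 0, "dy": 0, "dz": 0, "roll": 0, "hand": 0.45}, {"dx": 0, "dy": 0, "dz": 0, "roll": 0, "hand": 0.45}, {"dx": 0, "dy": 0, "dz": 0, "roll": 0, "hand": 0.45}, {"dx": 0, "dy": 0, "dz": 0.1, "roll": 0, "hand": 0.45}, {"dx": 0, "dy": 0, "dz": 0.3, "roll": 0, "hand": 0.45}, {"dx": 0, "dy": 0, "dz": 0.4, "roll": 0, "hand": 0.45}, {"dx": 0, "dy": 0, "dz": 0.4, "roll": 0, "hand": 0.45}, {"dx": 0, "dy": 0, "dz": 0.4, "roll": 0, "hand": 0.45}, {"dx": -0.4, "dy": -0.25, "dz": 0.2, "roll": 0, "hand": 0.45}, {"dx": -0.4, "dy": -0.25, "dz": 0, "roll": 0, "hand": 0.45}, {"dx": -0.4, "dy": -0.25, "dz": 0, "roll": 0, "hand": 0.45}, {"dx": -0.4, "dy": -0.25, "dz": 0, "roll": 0, "hand": 0.45}, {"dx": -0.4, "dy": -0.25, "dz": 0, "roll": 0, "hand": 0.45}, {"dx": -0.4, "dy": -0.25, "dz": 0, "roll": 0, "hand": 0.45}, {"dx": -0.4, "dy": -0.25, "dz": 0, "roll": 0, "hand": 0.45}, {"dx": -0.4, "dy": -0.25, "dz": 0, "roll": 0, "hand": 0.45}, {"dx": 0, "dy": 0, "dz": 0, "roll": 0, "hand": 0.45}, {"dx": 0, "dy": 0, "dz": 0, "roll": 0, "hand": 0.45}]}}

```text
time: 17.55
tool_pos: [0.2545, -0.4796, 0.2405]
ee_rot: [[0.995, 0.101, 0.001], [0.101, -0.995, -0.0], [0.001, 0.0, -1.0]]
contact_force: [-0.2, 1.1, 0.1]
grip_width: 0.0471
finger_force: 0.0
```

```bash
python3 m4.py end; python3 -c "
import cv2
s=cv2.imread('pics/m4_side.png')[100:400,200:440]; t=cv2.imread('pics/m4_top.png')[110:290,130:450]
cv2.imwrite('pics/end.png',cv2.hconcat([cv2.resize(s,(320,400),interpolation=3),cv2.resize(t,(480,400),interpolation=3)]))"
```

```text
17.55
[(0.67, [346.8, 151.0, 362.1, 183.6]), (0.46, [308.1, 225.8, 327.4, 253.6])]
side (array([ 0.57382039, -0.28209187]), np.float64(0.1202694034637588))
[(0.63, [366.8, 199.7, 382.3, 216.5]), (0.42, [350.9, 157.8, 382.2, 186.6])]
top (array([ 0.57282422, -0.28070463]), np.float64(0.07122416534181242))
tin (array([0.45983236, 0.26026212, 0.10678996]), np.float64(0.1001205920340999))
marker_pack (array([0.45863619, 0.26239303, 0.10625247]), np.float64(0.08060106353015772))
pencil_case (array([0.46061281, 0.26303778, 0.09519959]), np.float64(0.10025442230540321))Traceback (most recent call last):
  File "m4.py", line 20, in <module>
    print(n,fit([(c,op(seen(c,n,((317,163) if n=="mug" else (390,160)) if c=="side" else ((366,171) if n=="mug" else (387,238)))),cyl2(h)) for c in("side","top")],p,[.01,.01]))
                       ~~~~^^^^^^^^^^^^^^^^^^^^^^^^^^^^^^^^^^^^^^^^^^^^^^^^^^^^^^^^^^^^^^^^^^^^^^^^^^^^^^^^^^^^^^^^^^^^^^^^^^^^^
  File "fit.py", line 35, in seen
    return L[0]["region"]
           ~^^^
IndexError: list index out of range
```

View pics/end.png

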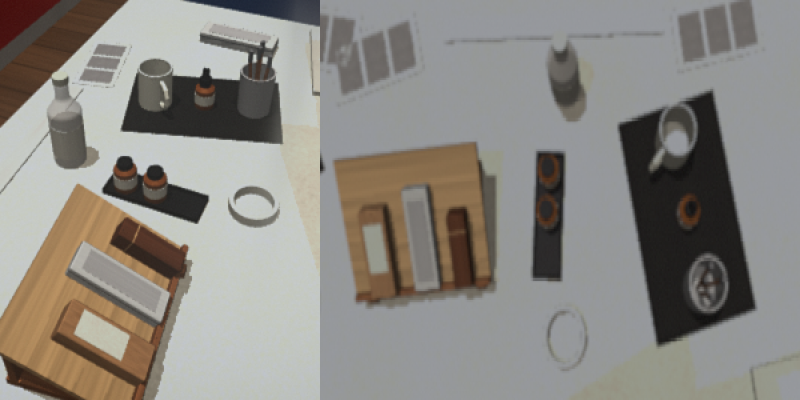

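The picture shows the bottle upright between mug and pot at top crop px (688,211), within about 2 mm of the midpoint. The tin is flat on the ledge, within about 2.5 mm of the middle of the gap, and nothing else appears to have moved.

```bash
python3 -c "
from rig import ctrl
print(ctrl.job_done())"
```

```text
the job is handed in; nothing more can be done
None
```

The job is handed in, after about 18 s on the robot's clock: the pen tin lies flat and straight on the copy stand against the ledge, about 2.5 mm off the middle of the gap by camera, and the dropper ink bottle stands upright on the mat within about 2 mm of the midpoint between mug and brush pot; nothing else appears to have moved.

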